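# Seat a cage cube in an inclined locating fixture

## Task

Load the black cage cube into the inclined locating fixture: gently lay it flat on the sloping plate, square to the fences but at least a centimetre short of both of them, and let go so that its own weight slides it fully home into the low corner. Then push the sprung clamp carriage down its track against the cube until the spring holds it with about 5 newtons, never pressing the cube hard, and leave it clamped with the cube still fully home. Do not disturb the other things on the table.

Things in the scene. Friction and masses are not known exactly. Their poses are not given: they have to be found in the camera images.
- cube_center (a point): Centre of the cage cube: a loose black aluminium optics cube with gold-coloured rings on its faces, 32 mm on every edge, 0.10 to 0.17 kg, standing on the worktop. Axes square to its faces; all sides are alike for this job, any face may lie down. It stands beside two other optics: a round lens on a post and a square mirror on a post.
- plate: The fixture's sloping aluminium plate, fixed, polished and slippery. Origin: the locating corner, on its surface where the inner faces of the fences meet; the lowest point of the free surface (150 x 80 mm), 34 mm up, on the robot's side. z: the plate's normal, leaning 24 deg from vertical towards the low corner. x, y: uphill along the side fence and the end fence, each climbing 17 deg.
- end_fence (a point): Middle of the upper inner edge of the end fence, a steel bar 12 mm high, 12 mm thick and 45 mm long along plate y; inner face at plate x = 0, from y = 6 to 51 mm. A cube fully home is flat on the plate and touches both fences: its centre is then at plate (16, 16, 16) mm. Axes as the plate's.
- side_fence (a point): Middle of the upper inner edge of the side fence, a steel bar 12 mm high, 12 mm thick and 55 mm long along plate x; inner face at plate y = 0, from x = 6 to 61 mm. Axes as the plate's. Round the fixture: a tall microscope stands to its left (y above 0.34 m, x above 0.45 m), and a shelf hangs 0.66 m over the worktop beyond x = 0.58 m and left of y = -0.13 m.
- clamp: Clamp carriage, a dark steel block that slides only along plate x. Origin: on the plate under the middle of its front face, at plate y = 16 mm; at the start 92 to 104 mm from the end fence. Axes as the plate's. Block: x 0 to 30 mm, y -12 to 12 mm, z 4 to 36 mm. A sprung nose 12 mm across sticks out of its front face at z = 16 mm, by 11 to 25 mm: set by hand, different each time and not given.
- clamp_push (a point): Centre of the upper part of the carriage's flat rear face (24 mm above the plate): push here with shut fingers along plate -x. The carriage slides with a steady drag of about 9 N and stays where it is left. The nose yields 1 mm per newton (14 mm at most) once it meets the cube, so the push then rises above 9 N by the spring force: 5 N on the cube is about 14 N of push. Axes as the plate's.
- lens_mount: Bystander, loose: lens in a ring on a short post, 32 x 32 x 66 mm; origin at the centre of its underside.
- mirror_mount: Bystander, loose: square black mirror mount on a post, 39 x 40 x 70 mm; origin at the centre of its underside.
- blue_tape: Bystander, loose: roll of black tape lying flat, 55 x 53 x 19 mm; origin at the centre of its underside.
- clamp_fork_1: Bystander, loose: slotted metal clamping fork, 33 x 67 x 8 mm; origin at the centre of its underside.
- db9_connector: Bystander, loose: grey serial connector shell, 32 x 58 x 14 mm; origin at the centre of its underside.
- cage_cube: The same cage cube as a body; origin at the centre of its underside as first found.
Mind the look-alikes: they are no part of the job. What is meant by the cage_cube is not turquoise, and is the larger of those in its own colour.

How it is judged (in metres and radians):
On the way, in this order (a step that is already met when the one before it is completed fails the run):
1. the cube lies flat on the plate, let go, still at least 5 mm short of both fences, and not touched by the clamp (contact force between the arm and cage_cube below 0.8 N and contact force between plate and cage_cube above 0.1 N and x of cube_center in the frame of plate above 0.021 m and y of cube_center in the frame of plate above 0.021 m and z of cube_center in the frame of plate between 0.014 and 0.02 m and contact force between clamp and cage_cube below 0.05 N).
2. the cube has slid into the corner, within 2 mm of both fences, and lies there untouched by robot and clamp (contact force between each of the arm, clamp and cage_cube below 0.05 N and x of cube_center in the frame of plate below 0.018 m and y of cube_center in the frame of plate below 0.018 m and z of cube_center in the frame of plate below 0.018 m), for 0.2 s.
At the end, for the whole second after the job is handed in: The cube lies at rest, flat in the locating corner of the plate (centre within 2 mm of its home position along each plate axis), and the clamp's sprung nose presses on it with 2.5 to 7.5 N (contact force between clamp and cage_cube between 2.5 and 7.5 N and x of cube_center in the frame of plate between 0.014 and 0.018 m and y of cube_center in the frame of plate between 0.014 and 0.018 m and z of cube_center in the frame of plate between 0.014 and 0.018 m and linear speed of cage_cube below 0.01 m/s); the robot touches nothing.
It fails at once if the clamp presses on the cube with more than 12 N (contact force between clamp and cage_cube above 12 N).
It fails at once if the robot presses the cube on the plate or its fences with more than 25 N (contact force between plate and cage_cube above 25 N and contact force between the arm and cage_cube above 1 N).
It fails at once if a bystander is moved by more than 15 mm (distance of any of lens_mount, mirror_mount, blue_tape, clamp_fork_1, db9_connector from where it was at the start of the episode above 0.015 m).
It also fails if it takes over 61 s, if anything falls off the work surface, if the arm or the gripper's body presses on something with over 40 N, if the wrist force passes 120 N, or if a joint passes its speed limit or range.

## Robot

A 6-joint arm with a two-finger parallel gripper is mounted at the origin on a cart in front of the work surface, level with it; the furniture and walls round the work are solid. World frame = base frame: x ahead of the robot, y to its left, z up, the work surface at z = 0. Lengths are in m, angles in degrees, forces in N, time in s.
With the tool pointing down it reaches from about 0.3 to 0.75 m from the base axis. Payload 8.5 kg.
Tool frame: the origin (TCP) lies at the very end of the fingers, on their centre line; the grasp point (between the pads) lies 19 mm behind it; z points along the fingers, y is the line along which they close (so a half turn about z gives the same grasp; the last joint's range is limited). The gripper opens to 85 mm and grips with 20 to 120 N. Pads are 22 mm wide; open, the fingers measure 114 mm over their backs; the gripper's body (76 mm by 85 mm) begins 54 mm behind the grasp point. The pads swing forward as they close: fully open they stand 13 mm farther back than shut.
Start: joints at [-88.195, 21.807, 74.336, -0, 83.858, -12.336], TCP at [0.134, -0.533, 0.231] pointing down, gripper open.
Joint ranges: [-178.18, 178.18], [-50.72, 133.34], [12.68, 142.11], [-81.47, 261.47], [9.98, 163.14], [-165.26, 165.26]. Speed limits (degrees/s): [136.94, 136.94, 180, 180, 180, 180].

## Interface

Orientations are given as a 3x3 rotation matrix whose columns are the frame's x, y, z axes.
In Python, from rig import observe, cams, ticket gives the robot as it stands.
- The arm moves only by the tool move_arm, never from a script. Its arguments are lists of equal length, an entry for each row: "jaw": the finger opening in cm, from 0 to 8.54; "dp": the shift along the tool's x, y, z in cm, a list of three; "turn": the turn, a rotation vector about the tool's x, y, z in rad, a list of three. In form: {"jaw": [jaw, ...], "dp": [[tx, ty, tz], ...], "turn": [[wx, wy, wz], ...]}. A call has 1 to 12 rows; each row shifts and turns the commanded pose from where the row before left it, along the tool's axes as they then stand; what a row does not reach is not made up. A row lasts 1/12 s, in which the tool goes at most 41.7 mm and 7.16 degrees, less where a joint would pass 70% of its speed; a pose out of reach is approached as far as the arm can. A call is refused whole if a number of a shift passes 4.17 or a number of a turn 0.125, either way. A call with a gripper value outside its range is refused whole. The fingers move at their own pace and stop on an object; "force" is the grip in N (left out, the last holds). Time passes only in rows, so rows that do not move let the fingers close. It gives the time, the measured TCP pose, the force, the opening and the grip force at its end, in the units of the state.
- observe(): the state, without advancing time (a new reading comes with each control period).
- cams.get_image(name): name is "scene" or "top"; returns (picture, depth): 384x512x3 uint8, red, green, blue; 384x512 float32, m along the optical axis (not along the pixel's ray), 0 where there is no reading.
- cams.calibration(name): a dict with "vertical_fov" (degrees; the focal length in pixels is half the picture's height over the tangent of half this angle, whatever the lens; pixels are square), "cx", "cy" (the principal point, pixels), "k1" (the pictures are not rectified: a ray, as slopes to the right and down, at radius r is drawn at 1 + k1 r^2 times it, then the intrinsics apply), "view" (4x4, takes a point from world to camera coordinates). Camera axes: x right, y up, looking along -z (the intrinsics and any distortion apply to the point x, -y, -z); pixel columns grow to the right and rows downward; lengths in m; the calibration is good to about 2 mm. A picture is of the moment at which its call begins. calibration takes no time and is no camera call.
- ticket.close_job(): hands the job in; it is judged then, once.
Trained networks look in the newest picture that a camera, given by its name, has taken for a name from the list of things; names that differ only in an ending like _2 or _b are one class to them, and where a whole thing is asked for, a point or a joint stands for the part that bears it (a point fixed in the world has none). Each returns a list of dicts, best first, with "p" (0 to 1); they miss things now and then, are a little off and sometimes report something else, mostly with a low value. They report only what shows in the picture. A call takes as long as a camera call. They do not tell look-alikes from the thing itself.
- cams.spot_in(camera, query): "box" ([centre column, centre row, width, height] as shares, 0 to 1, of the picture: columns of its width, rows of its height, round what is visible of it).
- cams.outline_of(camera, query): "mask" (384x512 bool, what is visible of it) and "box" ([centre column, centre row, width, height] as shares, 0 to 1, of the picture: columns of its width, rows of its height, round what is visible of it).
- cams.mark_of(camera, query): "location" ([column, row] as shares, 0 to 1, of the picture: columns of its width, rows of its height: a listed point, or the origin of a listed thing).
The state is a dict: "time_s": time; "q": joint angles; "qvel": joint speeds; "joint_efforts": joint torques, N m; "position": TCP position; "tool_rot": TCP orientation; "ft_force": force on the tool from outside, world axes, zero at the start; "wrist_torque": the same for the moment, N m; "grip_width": finger opening in m; "gripper_force": force on a finger pad.
Only numpy, scipy, OpenCV 4.12 (cv2) and the standard library are available. Lean on these libraries where they do the work, as an engineer would, in place of code of your own. Each camera call takes 0.05 s, during which the arm holds its last target. There are 200 camera calls.

## Working session

There is one attempt and no reset: what is moved stays moved. The work goes in short steps, Python scripts to look and compute and a tool call to move; the robot and the scene stay as the last step left them, time stands still between calls to the robot, and variables do not carry over. Pictures are saved under pics/ and viewed, at most 10 in all, crops included, and the job is handed in when it is done.

Besides the shell and the picture viewer there is one more tool, called after "Emit:" by a JSON object that holds its "method" and its "body". move_arm: Moves the arm, as the interface text tells. Its arguments: {"type":"object","properties":{"jaw":{"type":"array","items":{"type":"number"}},"dp":{"type":"array","items":{"type":"array","items":{"type":"number"}}},"turn":{"type":"array","items":{"type":"array","items":{"type":"number"}}},"force":{"type":"number"}},"required":["jaw","dp","turn"]}

```bash
ls; mkdir -p pics; cat > h.py <<'E'
import numpy as np, cv2
from rig import observe, cams, ticket
def K(name):
    c=cams.calibration(name); f=192/np.tan(np.radians(c["vertical_fov"])/2)
    return c,f
def ray(name,u,v):
    c,f=K(name); d=np.array([(u-c["cx"])/f,(v-c["cy"])/f]); s=d.copy()
    for _ in range(20): s=d/(1+c["k1"]*(s@s))
    return s
def toworld(name,u,v,z):
    s=ray(name,u,v); V=np.linalg.inv(np.array(c_view(name)))
    return (V@np.array([s[0]*z,-s[1]*z,-z,1]))[:3]
def c_view(name): return cams.calibration(name)["view"]
def onplane(name,u,v,h):
    a=toworld(name,u,v,0.0); b=toworld(name,u,v,1.0); t=(h-a[2])/(b[2]-a[2]); return a+t*(b-a)
def proj(name,P):
    c,f=K(name); p=np.array(c["view"])@np.append(P,1); s=np.array([p[0],-p[1]])/-p[2]
    s=s*(1+c["k1"]*(s@s)); return s*f+[c["cx"],c["cy"]]
def cloud(name,D):
    c,f=K(name); vv,uu=np.mgrid[0:384,0:512]
    d=np.stack([(uu-c["cx"])/f,(vv-c["cy"])/f],-1); s=d.copy()
    for _ in range(15): s=d/(1+c["k1"]*(s**2).sum(-1,keepdims=True))
    P=np.stack([s[...,0]*D,-s[...,1]*D,-D,np.ones_like(D)],-1)@np.linalg.inv(np.array(c["view"])).T
    return P[...,:3]
E
python3 - <<'E'
from h import *
for n in("scene","top"):
    I,D=cams.get_image(n); cv2.imwrite(f"pics/{n}0.png",I[...,::-1]); np.savez(f"{n}0.npz",I=I,D=D)
    print(n,np.round(np.linalg.inv(np.array(c_view(n)))[:3,3],3),K(n)[1],cams.calibration(n)["k1"])
    for q in["cube_center","plate","end_fence","side_fence","clamp","clamp_push","lens_mount","mirror_mount"]:
        for r in cams.mark_of(n,q)[:3]:
            u,v=np.array(r["location"])*[512,384]; d=D[int(min(v,383)),int(min(u,511))]
            print(q,round(r["p"],2),round(u),round(v),np.round(toworld(n,u,v,d),3))
print(observe()["time_s"])
E
```

```text
pics
scene [0.156 0.602 0.989] 433.39179755760676 0.00968524957755155
cube_center 0.69 327 194 [ 0.46  -0.16   0.029]
cube_center 0.69 285 166 [ 0.625 -0.189  0.02 ]
cube_center 0.49 313 174 [ 0.534 -0.203  0.027]
plate 0.84 272 257 [0.465 0.109 0.037]
end_fence 0.63 268 256 [0.475 0.116 0.041]
side_fence 0.89 277 244 [0.472 0.077 0.052]
clamp 0.66 267 219 [0.525 0.049 0.087]
clamp_push 0.49 268 207 [0.537 0.031 0.108]
clamp_push 0.38 283 166 [ 0.638 -0.199  0.002]
lens_mount 0.73 287 166 [ 0.621 -0.194  0.016]
mirror_mount 0.73 334 159 [ 0.521 -0.309  0.012]
mirror_mount 0.18 274 259 [0.46  0.109 0.034]
top [ 0.435 -0.024  1.351] 468.75763722282693 0.007387339641681305
cube_center 0.44 280 256 [ 0.457 -0.11   0.022]
cube_center 0.44 315 229 [ 0.535 -0.208  0.032]
cube_center 0.43 300 256 [ 0.458 -0.167  0.032]
plate 0.77 207 252 [0.464 0.093 0.052]
end_fence 0.92 195 248 [0.475 0.128 0.04 ]
end_fence 0.59 343 168 [ 0.717 -0.296  0.002]
side_fence 0.61 212 248 [0.476 0.078 0.059]
clamp 0.65 224 224 [0.538 0.045 0.092]
clamp_push 0.69 234 227 [0.529 0.019 0.104]
lens_mount 0.67 311 199 [ 0.62  -0.198  0.028]
0.9
```

```bash
python3 - <<'E'
import cv2,numpy as np
a=cv2.imread("pics/top0.png")[150:300,150:370]; cv2.imwrite("pics/topc.png",cv2.resize(a,(792,540),interpolation=cv2.INTER_CUBIC))
a=cv2.imread("pics/scene0.png")[130:280,225:425]; cv2.imwrite("pics/scenec.png",cv2.resize(a,(800,600),interpolation=cv2.INTER_CUBIC))
E
```

```text
(no output)
```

View pics/topc.png

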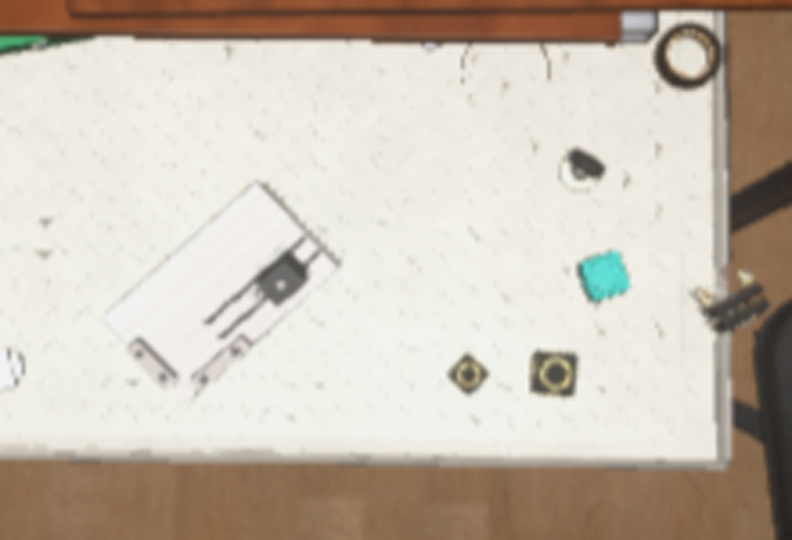

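View pics/scenec.png

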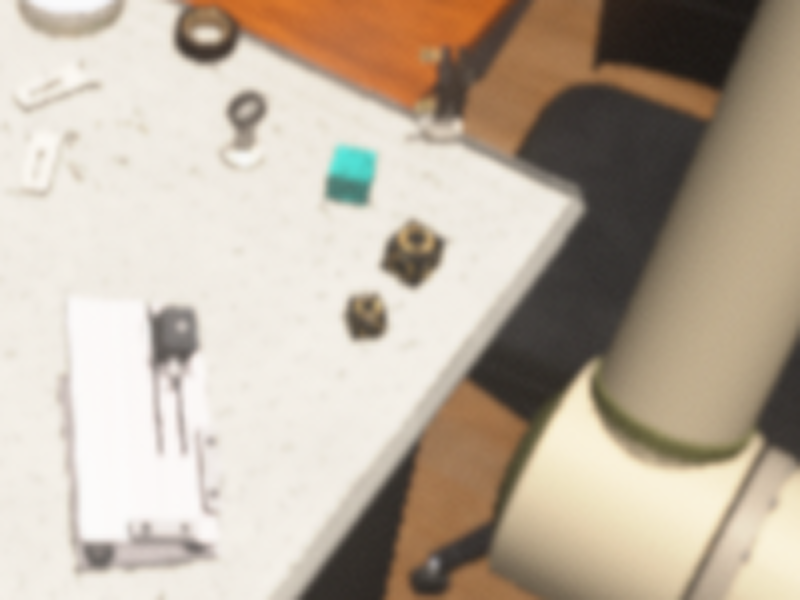

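The crops show two black ringed cubes, the small one at top-camera pixel (280,254) and the larger at (304,253), plus a turquoise cube at (318,227). The one meant is the larger black one at (304,253), world about (0.458,-0.167). The top crop already confirms this.

```bash
cat > fit.py <<'E'
from h import *
from scipy.optimize import minimize, least_squares
C={n:cloud(n,np.load(n+"0.npz")["D"]) for n in("top","scene")}
# cube
for n,P in C.items():
    m=(abs(P[...,0]-.458)<.035)&(abs(P[...,1]+.167)<.032)&(P[...,2]>.024)&(P[...,2]<.045)
    Q=P[m]; r=cv2.minAreaRect((Q[:,:2]*1000).astype(np.float32)); print("cube",n,len(Q),np.round(np.median(Q[:,2]),4),np.round(np.array(r[0]),1),np.round(r[1],1),round(r[2],1))
    for nm,(x,y) in dict(small=(.457,-.112)).items():
        m=(abs(P[...,0]-x)<.03)&(abs(P[...,1]-y)<.025)&(P[...,2]>.012)&(P[...,2]<.045);Q=P[m]
        r=cv2.minAreaRect((Q[:,:2]*1000).astype(np.float32)); print(nm,n,np.median(Q[:,2]),np.round(r[0],1),np.round(r[1],1),round(r[2],1))
s=np.sin(np.radians(17)); 
def frame(psi): # z leaning 24deg; downhill azimuth psi+pi
    t=np.radians(24); z=np.array([-np.sin(t)*np.cos(psi),-np.sin(t)*np.sin(psi),np.cos(t)])
    u=np.array([np.cos(t)*np.cos(psi),np.cos(t)*np.sin(psi),np.sin(t)]) # uphill
    w=np.cross(z,u); c=np.sqrt(.5); return np.stack([c*(u-w),c*(u+w),z],1)
out={}
for n,P in C.items():
    m=(abs(P[...,0]-.53)<.13)&(abs(P[...,1]-.09)<.15)&(P[...,2]>.03)&(P[...,2]<.2)
    Q=P[m]; best=None; rng=np.random.default_rng(0)
    for _ in range(400):
        a=Q[rng.choice(len(Q),3,False)]; v=np.cross(a[1]-a[0],a[2]-a[0]); l=np.linalg.norm(v)
        if l<1e-4: continue
        v/=l; k=(abs((Q-a[0])@v)<.003)
        if best is None or k.sum()>best.sum(): best=k
    q=Q[best]; c0=q.mean(0); v=np.linalg.svd(q-c0)[2][2]; v*=np.sign(v[2])
    psi=np.arctan2(-v[1],-v[0]); print(n,best.sum(),"tilt",np.degrees(np.arccos(v[2])),"uphill az",np.degrees(psi))
    R=frame(psi); L=(Q-c0)@R; k=abs(L[:,2])<.003
    r=cv2.minAreaRect((L[k][:,:2]*1000).astype(np.float32)); print(" rect",r)
    np.save(n+"_pl.npy",Q)
E
python3 fit.py
python3 - <<'E'
from h import *
A=[]
for n in ("top","scene"):
    M=np.array(c_view(n)); print(n)
E
```

```text
cube top 143 0.0326 [ 465.6 -174.8] [33.4 33.7] 88.8
small top 0.02419817049398776 [ 463.6 -108.9] [23.9 23.9] 44.9
cube scene 118 0.0305 [ 464.5 -174.2] [35.  33.3] 83.2
small scene 0.022432972477417323 [ 463.9 -107.7] [25.2 24.1] 50.8
top 1209 tilt 23.383240226140877 uphill az -4.507101512316457
 rect ((-1.2718124389648438, -4.222084045410156), (162.48731994628906, 91.71981048583984), 1.7137221097946167)
scene 1422 tilt 24.042585717022853 uphill az -2.101995101128703
 rect ((2.52783203125, -7.1123504638671875), (93.07621002197266, 163.5294189453125), 89.97095489501953)
top
scene
```

```bash
cat > fit2.py <<'E'
import io,contextlib
with contextlib.redirect_stdout(io.StringIO()):
    from fit import *
from scipy.optimize import least_squares
for n in("top","scene"):
    Q=np.load(n+"_pl.npy")
    psi=np.radians(-2.4); R=frame(psi)
    O=np.array([.45,.1,.034]);
    for it in range(5):
        L=(Q-O)@R; k=abs(L[:,2]-np.median(L[:,2]))<.02
        # plane offset: mode
        h,e=np.histogram(L[:,2],bins=np.arange(-.05,.05,.001)); z0=e[h.argmax()]+.0005; z0=np.median(L[abs(L[:,2]-z0)<.003,2])
        O=O+R[:,2]*z0
        L=(Q-O)@R; p=L[abs(L[:,2])<.003]
        mid=np.median(p,0)
        # bounds by percentiles on interior strips
        def edge(a,b,hi):
            o=[]
            for t in np.arange(-.025,.026,.005):
                sel=p[abs(p[:,b]-mid[b]-t)<.003]
                if len(sel): o.append(sel[:,a].max() if hi else sel[:,a].min())
            return np.median(o)
        ex=[edge(0,1,0),edge(0,1,1),edge(1,0,0),edge(1,0,1)]
        O=O+R@np.array([ex[1]-.150,ex[3]-.080,0])
        O=O+R[:,2]*0
    print(n,"O",np.round(O,4),"edges",np.round(np.array(ex)*1000,1), "dist plane z at O")
    L=(Q-O)@R*1000
    b=L[(L[:,2]>30)&(L[:,2]<42)&(L[:,0]>70)]; print(" block top",len(b),b.min(0).round(1),b.max(0).round(1))
    for nm,s in dict(end=(L[:,0]<5)&(abs(L[:,1]-28)<18),side=(L[:,1]<5)&(abs(L[:,0]-33)<22)).items():
        f=L[s&(L[:,2]>9)&(L[:,2]<16)]; print(" fence",nm,len(f),f.min(0).round(1),f.max(0).round(1))
Z={}
psi=np.radians(-2.4);R=frame(psi)
A={}
for q in("plate","end_fence","side_fence","clamp","clamp_push"):
    rows=[];rhs=[]
    for n in("top","scene"):
        cams_r=cams.mark_of(n,q)[0]; u,v=np.array(cams_r["location"])*[512,384]
        a=toworld(n,u,v,0.);b=toworld(n,u,v,1.);d=(b-a)/np.linalg.norm(b-a);Pm=np.eye(3)-np.outer(d,d);rows.append(Pm);rhs.append(Pm@a)
    x=np.linalg.lstsq(np.vstack(rows),np.hstack(rhs),rcond=None)[0]
    print(q,x.round(4),"resid",np.round(np.linalg.norm(np.vstack(rows)@x-np.hstack(rhs))*1000,1)); A[q]=x
print(((A["end_fence"]-A["plate"])@R).round(4),((A["side_fence"]-A["plate"])@R).round(4),((A["clamp_push"]-A["plate"])@R).round(4))
E
python3 fit2.py
```

```text
top O [0.4567 0.1108 0.0339] edges [ -0.3 150.   -9.4  80. ] dist plane z at O
 block top 108 [104.2   4.8  30.1] [135.   29.4  40.8]
 fence end 39 [-10.5  10.7   9.1] [ 2.  45.3 15.8]
 fence side 66 [ 11.3 -10.9   9.2] [54.9  1.4 15.9]
scene O [0.4562 0.1126 0.0321] edges [ -9.8 149.8  -8.8  80. ] dist plane z at O
 block top 108 [104.    4.8  30. ] [135.2  29.2  40.8]
 fence end 63 [-10.6  10.9   9.2] [ 1.2 45.7 15.9]
 fence side 75 [ 11.4 -12.    9.1] [54.4  0.5 15.3]
plate [0.4681 0.0975 0.0174] resid 5.3
end_fence [0.4723 0.1247 0.0573] resid 3.8
side_fence [0.4743 0.0777 0.0517] resid 2.5
clamp [0.5347 0.0435 0.0748] resid 6.8
clamp_push [0.5353 0.0219 0.0984] resid 9.0
[-0.0059  0.0327  0.0352] [0.0282 0.0006 0.0285] [0.1202 0.0173 0.0454]
```

```bash
cat > go.py <<'E'
from h import *
from scipy.spatial.transform import Rotation as Ro
O=np.array([.4565,.1117,.0338]); psi=np.radians(-2.4)
t=np.radians(24); z=np.array([-np.sin(t)*np.cos(psi),-np.sin(t)*np.sin(psi),np.cos(t)])
u=np.array([np.cos(t)*np.cos(psi),np.cos(t)*np.sin(psi),np.sin(t)]); w=np.cross(z,u); c=np.sqrt(.5)
PL=np.stack([c*(u-w),c*(u+w),z],1)
def rel(P,R):
    s=observe(); A=np.array(s["tool_rot"]); p=np.array(s["position"])
    print("t",s["time_s"],"q",np.round(s["q"],1),"p",p.round(4),"F",np.round(s["ft_force"],1),"w",s["grip_width"])
    print(" plate coords mm",((p-O)@PL*1000).round(1),"plate F",(np.array(s["ft_force"])@PL).round(1))
    rv=Ro.from_matrix(A.T@R).as_rotvec(); d=(P-p)*100
    print(" shift cm: before turn",(A.T@d).round(2),"after turn",(R.T@d).round(2)," turn rad",rv.round(3),"n",np.linalg.norm(rv)/.12)
def down(yx): # tool y azimuth (deg), tool down
    a=np.radians(yx); y=np.array([np.cos(a),np.sin(a),0]); zz=np.array([0,0,-1.]); return np.stack([np.cross(y,zz),y,zz],1)
def onplate(sx): # tool y = sx*plate y, z=-plate z
    y=sx*PL[:,1]; zz=-PL[:,2]; return np.stack([np.cross(y,zz),y,zz],1)
def pp(x,y,z): return O+PL@(np.array([x,y,z])/1000)
E
python3 - <<'E'
from go import *
print(PL.round(3)); print(np.round(observe()["tool_rot"],3))
for a in(0,180,-4,176): rel(np.array([.465,-.1745,.15]),down(a))
for s in(1,-1): rel(pp(42,46,60),onplate(s))
E
```

```text
[[ 0.616  0.675 -0.406]
 [-0.734  0.679  0.017]
 [ 0.288  0.288  0.914]]
[[ 0.97   0.244 -0.   ]
 [ 0.244 -0.97   0.   ]
 [ 0.    -0.    -1.   ]]
t 1.4 q [-88.2  21.8  74.3  -0.   83.9 -12.3] p [ 0.1344 -0.5333  0.2313] F [ 0.5 -0.1  0.6] w 0.08566248486034665
 plate coords mm [ 331.6 -598.9  300.3] plate F [0.6 0.4 0.3]
 shift cm: before turn [ 40.83 -26.72   8.13] after turn [35.88 33.06  8.13]  turn rad [-0.    -0.    -1.324] n 11.033253098232223
t 1.4 q [-88.2  21.8  74.3  -0.   83.9 -12.3] p [ 0.1344 -0.5333  0.2313] F [ 0.5 -0.1  0.6] w 0.08566248486034665
 plate coords mm [ 331.6 -598.9  300.3] plate F [0.6 0.4 0.3]
 shift cm: before turn [ 40.83 -26.72   8.13] after turn [-35.88 -33.06   8.13]  turn rad [-0.     0.     1.818] n 15.146685700031949
t 1.4 q [-88.2  21.8  74.3  -0.   83.9 -12.3] p [ 0.1344 -0.5333  0.2313] F [ 0.5 -0.1  0.6] w 0.08566248486034665
 plate coords mm [ 331.6 -598.9  300.3] plate F [0.6 0.4 0.3]
 shift cm: before turn [ 40.83 -26.72   8.13] after turn [38.1  30.48  8.13]  turn rad [-0.    -0.    -1.254] n 10.451476681761584
t 1.4 q [-88.2  21.8  74.3 
[... 198 characters left out ...]
ter turn [-38.1  -30.48   8.13]  turn rad [-0.     0.     1.887] n 15.728462116877266
t 1.4 q [-88.2  21.8  74.3  -0.   83.9 -12.3] p [ 0.1344 -0.5333  0.2313] F [ 0.5 -0.1  0.6] w 0.08566248486034665
 plate coords mm [ 331.6 -598.9  300.3] plate F [0.6 0.4 0.3]
 shift cm: before turn [ 50.19 -54.02  11.74] after turn [28.96 64.49 24.03]  turn rad [-0.487  0.124 -2.032] n 17.445326124956622
t 1.4 q [-88.2  21.8  74.3  -0.   83.9 -12.3] p [ 0.1344 -0.5333  0.2313] F [ 0.5 -0.1  0.6] w 0.08566248486034665
 plate coords mm [ 331.6 -598.9  300.3] plate F [0.6 0.4 0.3]
 shift cm: before turn [ 50.19 -54.02  11.74] after turn [-28.96 -64.49  24.03]  turn rad [0.108 0.426 1.058] n 9.544734750281494
```

Emit:
{"method": "move_arm", "body": {"jaw": [7, 7, 7, 7, 7, 7, 7, 7, 7, 7, 7, 7], "dp": [[3.4, -2.2, 0], [3.4, -2.2, 0], [3.4, -2.2, 0], [3.4, -2.2, 0], [3.4, -2.2, 0], [3.4, -2.2, 0], [3.4, -2.2, 0], [3.4, -2.2, 0], [3.4, -2.2, 0], [3.4, -2.2, 0], [3.4, -2.2, 0], [3.4, -2.2, 0]], "turn": [[0, 0, 0], [0, 0, 0], [0, 0, 0], [0, 0, 0], [0, 0, 0], [0, 0, 0], [0, 0, 0], [0, 0, 0], [0, 0, 0], [0, 0, 0], [0, 0, 0], [0, 0, 0]], "force": 20}}

```text
time_s: 2.4
position: [0.4666, -0.1758, 0.2316]
tool_rot: [[0.97, 0.244, 0.0], [0.244, -0.97, -0.0], [0.0, 0.0, -1.0]]
ft_force: [1.2, -0.8, -0.4]
grip_width: 0.0702
gripper_force: 0.0
```

Emit:
{"method": "move_arm", "body": {"jaw": [7, 7, 7, 7, 7, 7, 7, 7, 7, 7, 7, 7], "dp": [[0, 0, 0.8], [0, 0, 0.8], [0, 0, 0.8], [0, 0, 0.8], [0, 0, 0.8], [0, 0, 0.8], [0, 0, 0.8], [0, 0, 0.8], [0, 0, 0.8], [0, 0, 0.8], [0, 0, 0], [0, 0, 0]], "turn": [[0, 0, -0.115], [0, 0, -0.115], [0, 0, -0.115], [0, 0, -0.115], [0, 0, -0.115], [0, 0, -0.115], [0, 0, -0.115], [0, 0, -0.115], [0, 0, -0.115], [0, 0, -0.115], [0, 0, -0.115], [0, 0, 0]]}}

```text
time_s: 3.4
position: [0.4654, -0.1776, 0.151]
tool_rot: [[0.055, 0.998, -0.001], [0.998, -0.055, 0.0], [0.0, -0.001, -1.0]]
ft_force: [-0.4, -0.4, -0.2]
grip_width: 0.0701
gripper_force: 0.0
```

```bash
python3 - <<'E'
from go import *
rel(np.array([.465,-.1745,.009]),down(-3))
# refined cube look, top camera
I,D=cams.get_image("scene"); P=cloud("scene",D)
m=(abs(P[...,0]-.465)<.035)&(abs(P[...,1]+.174)<.032)&(P[...,2]>.024)&(P[...,2]<.04);print(m.sum())
I2,_=cams.get_image("top")
a=cv2.resize(I[150:230,250:370,::-1],(600,400),interpolation=cv2.INTER_CUBIC);cv2.imwrite("pics/s2.png",a)
E
```

```text
t 3.4 q [-34.5  21.2  89.9  -0.   68.9 -31.4] p [ 0.4654 -0.1776  0.151 ] F [-0.4 -0.4 -0.2] w 0.07007166062816755
 plate coords mm [ 251.4 -156.9   98.5] plate F [-0.  -0.6  0. ]
 shift cm: before turn [ 0.3  -0.05 14.2 ] after turn [ 0.31 -0.05 14.2 ]  turn rad [-0.001 -0.    -0.003] n 0.02272747019035532
113
```

View pics/s2.png

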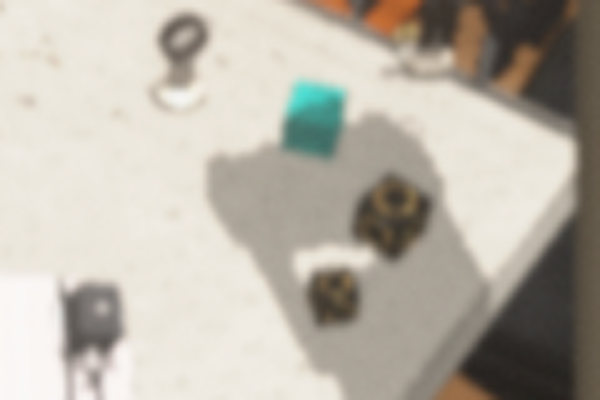

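The crop shows the larger black cube at (392,213) under the gripper's shadow, with the small black one at (335,295) and the turquoise one at (313,118). The target is confirmed.

Emit:
{"method": "move_arm", "body": {"jaw": [6.5, 6.5, 6.5, 6.5, 6.5, 6.5, 6.5, 6.5], "dp": [[0.3, 0, 2.4], [0, 0, 2.4], [0, 0, 2.4], [0, 0, 2.4], [0, 0, 2.4], [0, 0, 2], [0, 0, 0.7], [0, 0, 0]], "turn": [[0, 0, 0], [0, 0, 0], [0, 0, 0], [0, 0, 0], [0, 0, 0], [0, 0, 0], [0, 0, 0], [0, 0, 0]]}}

```text
time_s: 4.17
position: [0.4653, -0.1744, 0.0034]
tool_rot: [[0.061, 0.998, -0.002], [0.998, -0.061, 0.001], [0.001, -0.002, -1.0]]
ft_force: [-0.4, 0.1, -0.3]
grip_width: 0.0651
gripper_force: 0.0
```

Emit:
{"method": "move_arm", "body": {"jaw": [4, 2.5, 2.5, 2.5, 2.5, 2.5, 2.5, 2.5, 2.5, 2.5], "dp": [[0, 0, 0], [0, 0, 0], [0, 0, 0], [0, 0, 0], [0, 0, 0], [0, 0, 0], [0, 0, 0], [0, 0, 0], [0, 0, 0], [0, 0, 0]], "turn": [[0, 0, 0], [0, 0, 0], [0, 0, 0], [0, 0, 0], [0, 0, 0], [0, 0, 0], [0, 0, 0], [0, 0, 0], [0, 0, 0], [0, 0, 0]], "force": 25}}

```text
time_s: 5.0
position: [0.4663, -0.175, 0.0057]
tool_rot: [[0.059, 0.998, 0.002], [0.998, -0.059, -0.001], [-0.001, 0.002, -1.0]]
ft_force: [-1.2, 0.1, 6.8]
grip_width: 0.0317
gripper_force: 24.8
```

Emit:
{"method": "move_arm", "body": {"jaw": [4, 4, 4, 4, 4, 4, 2.5, 2.5, 2.5, 2.5, 2.5, 2.5], "dp": [[0, 0, 0], [0, 0, 0], [0, 0, 0], [0, 0, -0.3], [0, 0, -0.2], [0, 0, 0], [0, 0, 0], [0, 0, 0], [0, 0, 0], [0, 0, 0], [0, 0, 0], [0, 0, 0]], "turn": [[0, 0, 0], [0, 0, 0], [0, 0, 0], [0, 0, 0], [0, 0, 0], [0, 0, 0], [0, 0, 0], [0, 0, 0], [0, 0, 0], [0, 0, 0], [0, 0, 0], [0, 0, 0]]}}

```text
time_s: 6.0
position: [0.4658, -0.1747, 0.0097]
tool_rot: [[0.059, 0.998, 0.001], [0.998, -0.059, -0.0], [-0.0, 0.001, -1.0]]
ft_force: [-1.0, 1.0, 5.3]
grip_width: 0.0316
gripper_force: 24.7
```

Emit:
{"method": "move_arm", "body": {"jaw": [2.5, 2.5, 2.5, 2.5, 2.5, 2.5, 2.5, 2.5], "dp": [[0, 0, -0.5], [0, 0, -2], [0, 0, -3], [0, 0, -3], [0, 0, -3], [0, 0, -3], [0, 0, 0], [0, 0, 0]], "turn": [[0, 0, 0], [0, 0, 0], [0, 0, 0], [0, 0, 0], [0, 0, 0], [0, 0, 0], [0, 0, 0], [0, 0, 0]]}}

```text
time_s: 6.67
position: [0.4659, -0.1748, 0.1554]
tool_rot: [[0.059, 0.998, 0.002], [0.998, -0.059, -0.002], [-0.001, 0.002, -1.0]]
ft_force: [-0.5, -0.3, -1.8]
grip_width: 0.0314
gripper_force: 25.3
```

```bash
python3 - <<'E'
from go import *
rel(pp(42,46,60),onplate(1))
E
```

```text
t 6.6667 q [-34.2  20.8  89.8   0.   69.3 -30.8] p [ 0.4659 -0.1748  0.1554] F [-0.5 -0.3 -1.8] w 0.03144880533187979
 plate coords mm [ 250.9 -153.3  102.4] plate F [-0.6 -1.1 -1.4]
 shift cm: before turn [28.89  0.6   4.11] after turn [20.89 19.93  4.24]  turn rad [-0.397 -0.159 -0.79 ] n 7.488342692723464
```

Emit:
{"method": "move_arm", "body": {"jaw": [2.5, 2.5, 2.5, 2.5, 2.5, 2.5, 2.5, 2.5, 2.5, 2.5, 2.5, 2.5], "dp": [[1.5, 0, -1.2], [2.5, 0, -1.2], [2.6, 0, -1.2], [2.6, 0, -0.9], [2.6, 0, 0], [2.6, 0, 0], [2.6, 0, 0], [2.6, 0, 0], [2.6, 0.2, 0], [2.6, 0.2, 0], [2.5, 0.2, 0], [1.6, 0, 0]], "turn": [[0, 0, 0], [0, 0, 0], [0, 0, 0], [0, 0, 0], [0, 0, 0], [0, 0, 0], [0, 0, 0], [0, 0, 0], [0, 0, 0], [0, 0, 0], [0, 0, 0], [0, 0, 0]]}}

```text
time_s: 7.67
position: [0.4881, 0.1155, 0.1975]
tool_rot: [[0.058, 0.998, -0.003], [0.998, -0.058, 0.0], [0.0, -0.004, -1.0]]
ft_force: [0.2, -0.6, -1.6]
grip_width: 0.0314
gripper_force: 25.2
```

Emit:
{"method": "move_arm", "body": {"jaw": [2.5, 2.5, 2.5, 2.5, 2.5, 2.5, 2.5, 2.5, 2.5, 2.5, 2.5, 2.5], "dp": [[0, 0, 0], [0, 0, 0], [0, 0, 0], [0, 0, 0], [0, 0, 0], [0, 0, 0], [0, 0, 0], [0, 0, 0], [0, 0, 0], [0, 0, 0], [0, 0, 0], [0, 0, 0]], "turn": [[-0.04, -0.016, -0.079], [-0.04, -0.016, -0.079], [-0.04, -0.016, -0.079], [-0.04, -0.016, -0.079], [-0.04, -0.016, -0.079], [-0.04, -0.016, -0.079], [-0.04, -0.016, -0.079], [-0.04, -0.016, -0.079], [-0.04, -0.016, -0.079], [-0.037, -0.015, -0.079], [0, 0, 0], [0, 0, 0]]}}

```text
time_s: 8.67
position: [0.4879, 0.1133, 0.1981]
tool_rot: [[-0.615, 0.679, 0.401], [0.736, 0.677, -0.017], [-0.283, 0.284, -0.916]]
ft_force: [0.1, -0.1, -1.7]
grip_width: 0.0316
gripper_force: 25.3
```

```bash
python3 - <<'E'
from go import *
rel(pp(42,46,40),onplate(1))
cams.get_image("top");I,D=cams.get_image("scene")
cv2.imwrite("pics/s3.png",cv2.resize(I[130:290,190:390,::-1],(750,600),interpolation=cv2.INTER_CUBIC))
E
```

```text
t 8.6667 q [  0.   10.3 101.2  -1.4  44.8 -41.6] p [0.4879 0.1133 0.1981] F [ 0.1 -0.1 -1.7] w 0.031619101517445826
 plate coords mm [ 65.4  69.6 137.3] plate F [-0.3 -0.5 -1.6]
 shift cm: before turn [ 2.29 -2.32  9.75] after turn [ 2.34 -2.36  9.73]  turn rad [-0.005 -0.004 -0.003] n 0.05746811770672076
```

View pics/s3.png

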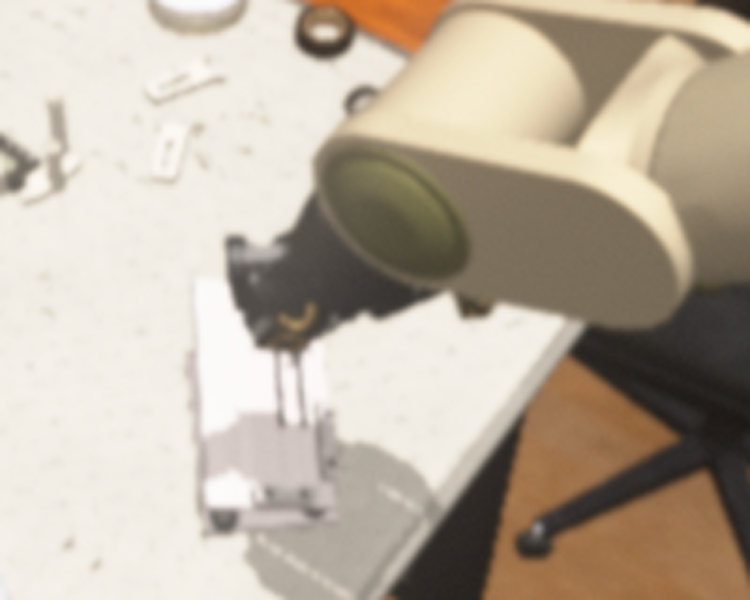

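The picture shows the cube still square in the fingers at crop (290,325), above the plate.

Emit:
{"method": "move_arm", "body": {"jaw": [2.5, 2.5, 2.5, 2.5, 2.5, 2.5, 2.5, 2.5], "dp": [[1.2, -1.2, 2.2], [1.1, -1.2, 2.2], [0, 0, 2.2], [0, 0, 2.2], [0, 0, 1.6], [0, 0, 0.9], [0, 0, 0.4], [0, 0, 0]], "turn": [[-0.005, -0.004, -0.003], [0, 0, 0], [0, 0, 0], [0, 0, 0], [0, 0, 0], [0, 0, 0], [0, 0, 0], [0, 0, 0]]}}

```text
time_s: 9.43
position: [0.5064, 0.1121, 0.0785]
tool_rot: [[-0.616, 0.673, 0.409], [0.732, 0.681, -0.016], [-0.289, 0.289, -0.912]]
ft_force: [0.2, -0.4, -1.6]
grip_width: 0.0317
gripper_force: 25.2
```

```bash
python3 - <<'E'
from go import *
rel(pp(42,46,11),onplate(1))
E
```

```text
t 9.4333 q [ -0.2  22.9 109.1  -2.2  23.8 -41.1] p [0.5064 0.1121 0.0785] F [ 0.2 -0.4 -1.6] w 0.03168878676851015
 plate coords mm [43.3 46.8 20.6] plate F [-0.  -0.5 -1.6]
 shift cm: before turn [ 0.13 -0.08  0.96] after turn [ 0.13 -0.08  0.96]  turn rad [0.002 0.001 0.002] n 0.027985684880949168
```

Creep down until contact.

Emit:
{"method": "move_arm", "body": {"jaw": [2.5, 2.5, 2.5, 2.5, 2.5], "dp": [[0, 0, 0.3], [0, 0, 0.3], [0, 0, 0.2], [0, 0, 0], [0, 0, 0]], "turn": [[0, 0, 0], [0, 0, 0], [0, 0, 0], [0, 0, 0], [0, 0, 0]]}}

```text
time_s: 9.85
position: [0.5095, 0.112, 0.072]
tool_rot: [[-0.616, 0.672, 0.41], [0.732, 0.681, -0.016], [-0.291, 0.29, -0.912]]
ft_force: [-0.7, -0.0, -2.0]
grip_width: 0.0319
gripper_force: 25.2
```

Emit:
{"method": "move_arm", "body": {"jaw": [2.5, 2.5, 2.5], "dp": [[0, 0, 0.1], [0, 0, 0], [0, 0, 0]], "turn": [[0, 0, 0], [0, 0, 0], [0, 0, 0]]}}

```text
time_s: 10.1
position: [0.5099, 0.112, 0.0709]
tool_rot: [[-0.616, 0.672, 0.41], [0.732, 0.681, -0.016], [-0.29, 0.29, -0.912]]
ft_force: [0.2, -0.3, -1.4]
grip_width: 0.0315
gripper_force: 25.2
```

Emit:
{"method": "move_arm", "body": {"jaw": [2.5, 2.5, 2.5], "dp": [[0, 0, 0.1], [0, 0, 0], [0, 0, 0]], "turn": [[0, 0, 0], [0, 0, 0], [0, 0, 0]]}}

```text
time_s: 10.35
position: [0.5103, 0.1119, 0.0699]
tool_rot: [[-0.616, 0.672, 0.41], [0.732, 0.681, -0.016], [-0.29, 0.29, -0.912]]
ft_force: [0.3, 0.9, -1.3]
grip_width: 0.0319
gripper_force: 25.2
```

Emit:
{"method": "move_arm", "body": {"jaw": [2.5, 2.5, 2.5], "dp": [[0, 0, 0.1], [0, 0, 0], [0, 0, 0]], "turn": [[0, 0, 0], [0, 0, 0], [0, 0, 0]]}}

```text
time_s: 10.6
position: [0.5107, 0.1119, 0.069]
tool_rot: [[-0.616, 0.672, 0.41], [0.732, 0.681, -0.016], [-0.29, 0.29, -0.912]]
ft_force: [0.0, 0.5, -1.2]
grip_width: 0.0316
gripper_force: 25.3
```

```bash
python3 - <<'E'
from go import *
rel(pp(42,46,11),onplate(1))
E
```

```text
t 10.6 q [ -0.2  24.3 109.2  -2.3  22.4 -41. ] p [0.5107 0.1119 0.069 ] F [ 0.   0.5 -1.2] w 0.03163713008110545
 plate coords mm [43.3 46.9 10.1] plate F [-0.7  0.  -1. ]
 shift cm: before turn [ 0.13 -0.09 -0.09] after turn [ 0.13 -0.09 -0.09]  turn rad [0.003 0.002 0.002] n 0.03915788644697791
```

Emit:
{"method": "move_arm", "body": {"jaw": [2.5, 2.5, 2.5], "dp": [[0, 0, 0.1], [0, 0, 0], [0, 0, 0]], "turn": [[0, 0, 0], [0, 0, 0], [0, 0, 0]]}}

```text
time_s: 10.85
position: [0.5108, 0.1119, 0.0689]
tool_rot: [[-0.616, 0.672, 0.411], [0.732, 0.681, -0.016], [-0.291, 0.29, -0.912]]
ft_force: [-7.2, -1.0, 11.8]
grip_width: 0.0314
gripper_force: 27.0
```

Emit:
{"method": "move_arm", "body": {"jaw": [2.5, 2.5, 2.5], "dp": [[0, 0, 0.1], [0, 0, 0], [0, 0, 0]], "turn": [[0, 0, 0], [0, 0, 0], [0, 0, 0]]}}

```text
time_s: 11.1
position: [0.5111, 0.112, 0.0686]
tool_rot: [[-0.616, 0.672, 0.412], [0.732, 0.681, -0.016], [-0.291, 0.291, -0.911]]
ft_force: [-13.0, -0.9, 20.7]
grip_width: 0.0317
gripper_force: 24.8
```

Emit:
{"method": "move_arm", "body": {"jaw": [2.5, 2.5, 2.5], "dp": [[0, 0, -0.15], [0, 0, 0], [0, 0, 0]], "turn": [[0, 0, 0], [0, 0, 0], [0, 0, 0]]}}

```text
time_s: 11.35
position: [0.511, 0.1119, 0.0686]
tool_rot: [[-0.616, 0.672, 0.41], [0.732, 0.681, -0.016], [-0.29, 0.29, -0.912]]
ft_force: [-3.9, 0.0, 5.7]
grip_width: 0.0309
gripper_force: 26.0
```

Emit:
{"method": "move_arm", "body": {"jaw": [2.5, 2.5], "dp": [[0, 0, -0.05], [0, 0, 0]], "turn": [[0, 0, 0], [0, 0, 0]]}}

```text
time_s: 11.52
position: [0.5107, 0.1119, 0.0688]
tool_rot: [[-0.616, 0.672, 0.41], [0.732, 0.681, -0.016], [-0.29, 0.29, -0.912]]
ft_force: [-0.3, -0.7, -0.9]
grip_width: 0.0316
gripper_force: 25.0
```

Emit:
{"method": "move_arm", "body": {"jaw": [5.8, 5.8, 5.8, 5.8, 5.8, 5.8, 5.8, 5.8, 5.8], "dp": [[0, 0, 0], [0, 0, 0], [0, 0, -1], [0, 0, -3], [0, 0, -3], [0, 0, -3], [0, 0, 0], [0, 0, 0], [0, 0, 0]], "turn": [[0, 0, 0], [0, 0, 0], [0, 0, 0], [0, 0, 0], [0, 0, 0], [0, 0, 0], [0, 0, 0], [0, 0, 0], [0, 0, 0]]}}

```text
time_s: 12.27
position: [0.4696, 0.1136, 0.1602]
tool_rot: [[-0.616, 0.672, 0.41], [0.732, 0.681, -0.016], [-0.29, 0.29, -0.912]]
ft_force: [-1.1, -0.2, -0.8]
grip_width: 0.0581
gripper_force: 0.0
```

```bash
python3 - <<'E'
from go import *
rel(pp(160,17,60),onplate(1))
cams.get_image("top");I,D=cams.get_image("scene")
cv2.imwrite("pics/s4.png",cv2.resize(I[180:290,210:330,::-1],(640,587),interpolation=cv2.INTER_CUBIC))
P=(cloud("scene",D)-O)@PL*1000; m=(P[...,2]>26)&(P[...,2]<38)&(abs(P[...,0]-30)<40)&(abs(P[...,1]-30)<40)
Q=P[m]; print(len(Q),Q.min(0).round(1) if len(Q) else "",Q.max(0).round(1) if len(Q) else "")
E
```

```text
t 12.2667 q [  0.   11.6 107.6  -1.6  36.5 -41.6] p [0.4696 0.1136 0.1602] F [-1.1 -0.2 -0.8] w 0.05810922605403784
 plate coords mm [ 43.   46.4 110.2] plate F [-0.8 -1.1 -0.3]
 shift cm: before turn [-11.68  -2.99   5.03] after turn [-11.7   -2.94   5.02]  turn rad [0.004 0.002 0.002] n 0.04067223454865468
165 [-0.4 -1.  26.1] [33.2 32.9 36.4]
```

View pics/s4.png

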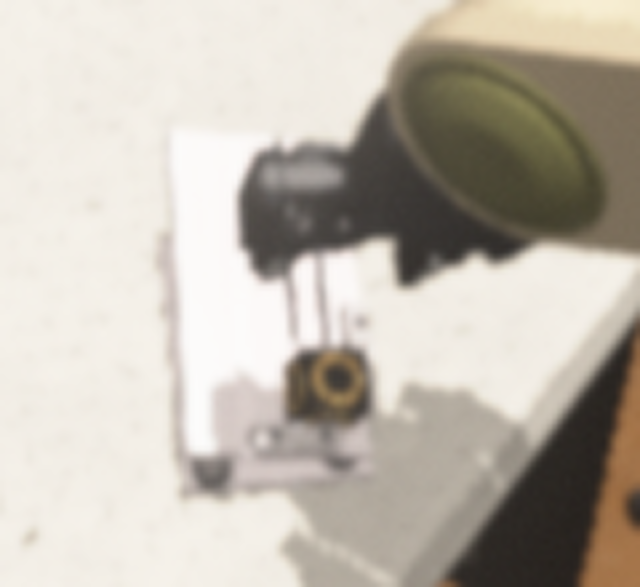

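The picture shows the cube fully home at crop (328,383); depth gives plate x and y extents of 0 to 33 mm. Next is the clamp.

Emit:
{"method": "move_arm", "body": {"jaw": [3, 0, 0, 0, 0, 0, 0, 0, 0, 0], "dp": [[-1.5, -0.4, 0], [-2.5, -0.6, 0], [-2.5, -0.6, 0], [-2.5, -0.6, 0], [-2, -0.6, 0.5], [-0.7, -0.2, 1.5], [0, 0, 1.5], [0, 0, 1], [0, 0, 0.5], [0, 0, 0]], "turn": [[0.004, 0.002, 0.002], [0, 0, 0], [0, 0, 0], [0, 0, 0], [0, 0, 0], [0, 0, 0], [0, 0, 0], [0, 0, 0], [0, 0, 0], [0, 0, 0]]}}

```text
time_s: 13.2
position: [0.5415, 0.0068, 0.138]
tool_rot: [[-0.617, 0.676, 0.403], [0.733, 0.68, -0.017], [-0.286, 0.286, -0.915]]
ft_force: [-0.1, 0.2, -0.0]
grip_width: 0.0003
gripper_force: 0.0
```

```bash
python3 - <<'E'
from go import *
rel(pp(158,16.5,14),onplate(1))
E
```

```text
t 13.2 q [-14.1  18.5 101.7   7.9  36.6 -62.1] p [0.5415 0.0068 0.138 ] F [-0.1  0.2 -0. ] w 0.00032336511824338957
 plate coords mm [159.3  16.1  58.8] plate F [-0.2  0.1  0. ]
 shift cm: before turn [0.12 0.05 4.48] after turn [0.13 0.04 4.48]  turn rad [-0.002 -0.002  0.   ] n 0.027204827640446568
```

Emit:
{"method": "move_arm", "body": {"jaw": [0, 0, 0, 0], "dp": [[0, 0, 2], [0, 0, 1.7], [0, 0, 0.8], [0, 0, 0]], "turn": [[0, 0, 0], [0, 0, 0], [0, 0, 0], [0, 0, 0]]}}

```text
time_s: 13.53
position: [0.5599, 0.0061, 0.0974]
tool_rot: [[-0.617, 0.675, 0.404], [0.733, 0.68, -0.017], [-0.286, 0.286, -0.915]]
ft_force: [-0.2, 0.2, -1.1]
grip_width: 0.0002
gripper_force: 0.0
```

Emit:
{"method": "move_arm", "body": {"jaw": [0, 0, 0, 0, 0, 0], "dp": [[0.3, 0, 0], [0.3, 0, 0], [0.3, 0, 0], [0.3, 0, 0], [0.3, 0, 0], [0.3, 0, 0]], "turn": [[0, 0, 0], [0, 0, 0], [0, 0, 0], [0, 0, 0], [0, 0, 0], [0, 0, 0]]}}

```text
time_s: 14.03
position: [0.5499, 0.0181, 0.0944]
tool_rot: [[-0.615, 0.674, 0.409], [0.733, 0.68, -0.02], [-0.292, 0.288, -0.912]]
ft_force: [1.1, -9.6, 3.8]
grip_width: 0.0001
gripper_force: 4.3
```

```bash
python3 - <<'E'
from go import *
rel(pp(120,16.5,14),onplate(1))
E
```

```text
t 14.0333 q [-12.3  23.3 103.9   8.   29.1 -61.2] p [0.5499 0.0181 0.0944] F [ 1.1 -9.6  3.8] w 0.00010453084578623774
 plate coords mm [143.6  16.9  15.8] plate F [ 8.8 -4.7  2.9]
 shift cm: before turn [ 2.36 -0.04  0.17] after turn [ 2.36 -0.04  0.18]  turn rad [0.001 0.004 0.001] n 0.03706250180316848
```

Emit:
{"method": "move_arm", "body": {"jaw": [0, 0, 0, 0, 0, 0, 0, 0, 0, 0, 0, 0], "dp": [[0.3, 0, 0], [0.3, 0, 0], [0.3, 0, 0], [0.3, 0, 0], [0.3, 0, 0], [0.3, 0, 0], [0.3, 0, 0], [0.3, 0, 0], [0.3, 0, 0], [0.3, 0, 0], [0.2, 0, 0], [0.1, 0, 0]], "turn": [[0, 0, 0], [0, 0, 0], [0, 0, 0], [0, 0, 0], [0, 0, 0], [0, 0, 0], [0, 0, 0], [0, 0, 0], [0, 0, 0], [0, 0, 0], [0, 0, 0], [0, 0, 0]]}}

```text
time_s: 15.03
position: [0.5297, 0.0422, 0.0849]
tool_rot: [[-0.615, 0.674, 0.41], [0.733, 0.68, -0.02], [-0.292, 0.288, -0.912]]
ft_force: [0.7, -10.1, 4.1]
grip_width: 0.0002
gripper_force: 4.2
```

```bash
cat > st.py <<'E'
from go import *
rel(pp(98,16.5,15),onplate(1))
E
python3 st.py
```

```text
t 15.0333 q [ -9.6  22.9 107.3   6.5  25.9 -57.5] p [0.5297 0.0422 0.0849] F [  0.7 -10.1   4.1] w 0.00018336731599288267
 plate coords mm [110.7  16.9  15.7] plate F [ 9.  -5.2  3.3]
 shift cm: before turn [ 1.27 -0.03  0.07] after turn [ 1.27 -0.04  0.07]  turn rad [0.001 0.004 0.001] n 0.03630053961284209
```

Emit:
{"method": "move_arm", "body": {"jaw": [0, 0, 0, 0, 0, 0], "dp": [[0.2, 0, 0], [0.2, 0, 0], [0.2, 0, 0], [0.2, 0, 0], [0.2, 0, 0], [0.1, 0, 0]], "turn": [[0, 0, 0], [0, 0, 0], [0, 0, 0], [0, 0, 0], [0, 0, 0], [0, 0, 0]]}}

```text
time_s: 15.53
position: [0.5229, 0.0502, 0.0818]
tool_rot: [[-0.614, 0.674, 0.41], [0.733, 0.68, -0.02], [-0.292, 0.288, -0.912]]
ft_force: [0.1, -10.1, 3.6]
grip_width: 0.0
gripper_force: 4.2
```

```bash
python3 st.py
```

```text
t 15.5333 q [ -8.7  22.8 108.4   5.8  24.8 -56. ] p [0.5229 0.0502 0.0818] F [  0.1 -10.1   3.6] w 2.1422093641325494e-05
 plate coords mm [99.8 16.9 15.8] plate F [ 8.5 -5.8  3.1]
 shift cm: before turn [ 0.18 -0.04  0.07] after turn [ 0.18 -0.04  0.08]  turn rad [0.001 0.004 0.001] n 0.03628516346480955
```

Emit:
{"method": "move_arm", "body": {"jaw": [0, 0, 0, 0], "dp": [[0.1, 0, 0], [0.1, 0, 0], [0.1, 0, 0], [0, 0, 0]], "turn": [[0, 0, 0], [0, 0, 0], [0, 0, 0], [0, 0, 0]]}}

```text
time_s: 15.87
position: [0.5211, 0.0525, 0.0808]
tool_rot: [[-0.615, 0.674, 0.409], [0.733, 0.68, -0.019], [-0.291, 0.288, -0.912]]
ft_force: [0.1, -9.4, 3.6]
grip_width: 0.0003
gripper_force: 3.7
```

Emit:
{"method": "move_arm", "body": {"jaw": [0, 0, 0, 0], "dp": [[0.1, 0, 0], [0.1, 0, 0], [0.1, 0, 0], [0, 0, 0]], "turn": [[0, 0, 0], [0, 0, 0], [0, 0, 0], [0, 0, 0]]}}

```text
time_s: 16.2
position: [0.5192, 0.0547, 0.08]
tool_rot: [[-0.615, 0.674, 0.409], [0.733, 0.68, -0.019], [-0.291, 0.288, -0.912]]
ft_force: [0.0, -9.0, 3.8]
grip_width: 0.0002
gripper_force: 3.8
```

```bash
python3 st.py
```

```text
t 16.2 q [ -8.1  22.8 109.    5.4  24.3 -55.2] p [0.5192 0.0547 0.08  ] F [ 0.  -9.   3.8] w 0.00016057503675147018
 plate coords mm [93.7 16.9 15.7] plate F [ 7.7 -5.   3.3]
 shift cm: before turn [-0.43 -0.04  0.07] after turn [-0.43 -0.04  0.07]  turn rad [0.001 0.004 0.001] n 0.034327293974448884
```

Emit:
{"method": "move_arm", "body": {"jaw": [0, 0], "dp": [[0.1, 0, 0], [0.1, 0, 0]], "turn": [[0, 0, 0], [0, 0, 0]]}}

```text
time_s: 16.37
position: [0.5182, 0.056, 0.0795]
tool_rot: [[-0.614, 0.674, 0.41], [0.733, 0.68, -0.019], [-0.292, 0.288, -0.912]]
ft_force: [-0.3, -8.6, 3.8]
grip_width: -0.0003
gripper_force: 4.2
```

Emit:
{"method": "move_arm", "body": {"jaw": [0, 0], "dp": [[0.1, 0, 0], [0.1, 0, 0]], "turn": [[0, 0, 0], [0, 0, 0]]}}

```text
time_s: 16.53
position: [0.5169, 0.0575, 0.0789]
tool_rot: [[-0.614, 0.674, 0.41], [0.733, 0.68, -0.019], [-0.292, 0.288, -0.912]]
ft_force: [0.7, -9.5, 3.3]
grip_width: 0.0001
gripper_force: 4.2
```

```bash
python3 st.py
```

```text
t 16.5333 q [ -7.8  22.8 109.3   5.1  23.9 -54.6] p [0.5169 0.0575 0.0789] F [ 0.7 -9.5  3.3] w 9.176553885251456e-05
 plate coords mm [89.9 16.9 15.7] plate F [ 8.4 -5.   2.6]
 shift cm: before turn [-0.81 -0.04  0.08] after turn [-0.81 -0.04  0.07]  turn rad [0.001 0.004 0.001] n 0.036395881035450516
```

Emit:
{"method": "move_arm", "body": {"jaw": [0, 0], "dp": [[0.1, 0, 0], [0.1, 0, 0]], "turn": [[0, 0, 0], [0, 0, 0]]}}

```text
time_s: 16.7
position: [0.5156, 0.059, 0.0783]
tool_rot: [[-0.614, 0.674, 0.41], [0.733, 0.68, -0.019], [-0.292, 0.288, -0.912]]
ft_force: [0.4, -10.6, 3.9]
grip_width: -0.0001
gripper_force: 4.2
```

Emit:
{"method": "move_arm", "body": {"jaw": [0, 0], "dp": [[0.1, 0, 0], [0.1, 0, 0]], "turn": [[0, 0, 0], [0, 0, 0]]}}

```text
time_s: 16.87
position: [0.5144, 0.0605, 0.0777]
tool_rot: [[-0.615, 0.674, 0.41], [0.733, 0.68, -0.019], [-0.292, 0.288, -0.912]]
ft_force: [0.1, -10.0, 4.5]
grip_width: -0.0001
gripper_force: 4.5
```

```bash
python3 st.py
```

```text
t 16.8667 q [ -7.4  22.8 109.7   4.8  23.5 -54. ] p [0.5144 0.0605 0.0777] F [  0.1 -10.    4.5] w -8.86679601356284e-05
 plate coords mm [85.9 16.9 15.7] plate F [ 8.7 -5.4  3.9]
 shift cm: before turn [-1.21 -0.04  0.08] after turn [-1.21 -0.04  0.07]  turn rad [0.001 0.004 0.001] n 0.03568284067797229
```

Emit:
{"method": "move_arm", "body": {"jaw": [0, 0], "dp": [[0.1, 0, 0], [0.1, 0, 0]], "turn": [[0, 0, 0], [0, 0, 0]]}}

```text
time_s: 17.03
position: [0.5134, 0.0618, 0.0772]
tool_rot: [[-0.614, 0.674, 0.41], [0.733, 0.68, -0.02], [-0.292, 0.288, -0.912]]
ft_force: [0.0, -12.6, 4.1]
grip_width: 0.0002
gripper_force: 5.4
```

```bash
python3 st.py
```

```text
t 17.0333 q [ -7.2  22.8 109.9   4.6  23.3 -53.7] p [0.5134 0.0618 0.0772] F [  0.  -12.6   4.1] w 0.000157011413448021
 plate coords mm [84.1 16.9 15.7] plate F [10.4 -7.3  3.5]
 shift cm: before turn [-1.39 -0.04  0.08] after turn [-1.39 -0.04  0.07]  turn rad [0.001 0.005 0.001] n 0.04014163055089159
```

Emit:
{"method": "move_arm", "body": {"jaw": [0, 0, 0], "dp": [[0.1, 0, 0], [0.1, 0, 0], [0.05, 0, 0]], "turn": [[0, 0, 0], [0, 0, 0], [0, 0, 0]]}}

```text
time_s: 17.28
position: [0.5121, 0.0633, 0.0767]
tool_rot: [[-0.614, 0.674, 0.411], [0.733, 0.68, -0.02], [-0.293, 0.289, -0.912]]
ft_force: [-0.2, -14.6, 5.2]
grip_width: -0.0001
gripper_force: 6.4
```

```bash
python3 st.py
```

```text
t 17.2833 q [ -7.   22.8 110.1   4.4  23.  -53.3] p [0.5121 0.0633 0.0767] F [ -0.2 -14.6   5.2] w -7.764806702605201e-05
 plate coords mm [82.  17.  15.7] plate F [12.1 -8.6  4.5]
 shift cm: before turn [-1.6  -0.05  0.08] after turn [-1.6  -0.05  0.07]  turn rad [0.001 0.005 0.001] n 0.046523673833695545
```

Emit:
{"method": "move_arm", "body": {"jaw": [0, 0], "dp": [[0.1, 0, 0], [0.07, 0, 0]], "turn": [[0, 0, 0], [0, 0, 0]]}}

```text
time_s: 17.45
position: [0.5112, 0.0644, 0.0763]
tool_rot: [[-0.614, 0.674, 0.411], [0.733, 0.68, -0.02], [-0.293, 0.289, -0.911]]
ft_force: [0.3, -16.3, 4.6]
grip_width: 0.0001
gripper_force: 7.1
```

```bash
python3 st.py
```

```text
t 17.45 q [ -6.9  22.7 110.2   4.3  22.9 -53. ] p [0.5112 0.0644 0.0763] F [  0.3 -16.3   4.6] w 0.0001316143834314656
 plate coords mm [80.6 17.  15.8] plate F [13.4 -9.6  3.8]
 shift cm: before turn [-1.74 -0.05  0.09] after turn [-1.74 -0.05  0.08]  turn rad [0.001 0.006 0.001] n 0.05056389618807968
```

Emit:
{"method": "move_arm", "body": {"jaw": [0, 0, 0, 0, 0, 0, 0, 0], "dp": [[-0.3, 0, 0], [-0.7, 0, 0], [-1, 0, 0], [0, 0, -1], [0, 0, -3], [0, 0, -3], [0, 0, -3], [0, 0, 0]], "turn": [[0, 0, 0], [0, 0, 0], [0, 0, 0], [0, 0, 0], [0, 0, 0], [0, 0, 0], [0, 0, 0], [0, 0, 0]]}}

```text
time_s: 18.12
position: [0.4811, 0.0532, 0.1771]
tool_rot: [[-0.614, 0.673, 0.413], [0.733, 0.68, -0.019], [-0.293, 0.291, -0.91]]
ft_force: [0.9, 0.4, 0.7]
grip_width: -0.0001
gripper_force: 0.0
```

```bash
python3 - <<'E'
from go import *
rel(pp(98,16.5,15),onplate(1))
I,D=cams.get_image("scene")
cv2.imwrite("pics/s5.png",cv2.resize(I[130:290,210:370,::-1],(600,600),interpolation=cv2.INTER_CUBIC))
P=(cloud("scene",D)-O)@PL*1000; m=(P[...,2]>26)&(P[...,2]<42)&(P[...,1]>-8)&(P[...,1]<40)
for a,b in((-10,37),(44,90)):
    Q=P[m&(P[...,0]>a)&(P[...,0]<b)]; print(len(Q),Q.min(0).round(1),Q.max(0).round(1))
E
```

```text
t 18.1167 q [ -9.3   9.8 106.5   4.3  39.5 -54.6] p [0.4811 0.0532 0.1771] F [0.9 0.4 0.7] w -8.665284470542805e-05
 plate coords mm [ 99.2  18.  119.9] plate F [0.5 1.1 0.2]
 shift cm: before turn [ 0.19 -0.2  10.49] after turn [ 0.12 -0.15 10.49]  turn rad [0.004 0.006 0.001] n 0.06340551379538326
162 [-0.3 -0.9 26.3] [33.6 33.1 34.9]
94 [44.1  3.8 27.4] [69.  28.3 38.7]
```

View pics/s5.png

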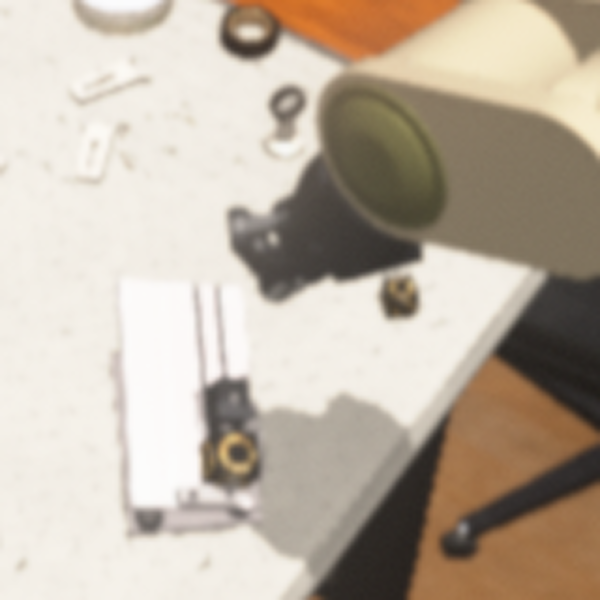

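The picture shows the cube home at crop (235,455) with the carriage against it at (230,397). The arm is clear and the bystanders are where they were.

```bash
python3 -c "
from rig import ticket
print(ticket.close_job())"
```

```text
the job is handed in; nothing more can be done
None
```

The cube slid fully home in the low corner and is clamped there with about 4.7 N by my estimate (final push less carriage drag); the arm is clear and the job is handed in, but the hand-in returned no verdict. One close call: lowering the cube pressed it on the plate with about 24 N, just under the 25 N limit.

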